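# Open the fuel canister whose cap thread may run either way

### The arm

A 6-joint arm with a two-finger parallel gripper is mounted at the origin on the work surface. World frame = base frame: x ahead of the robot, y to its left, z up, the work surface at z = 0. Lengths are in m, angles in rad, forces in N, time in s.
With the tool pointing down it reaches from about 0.325 to 0.775 m from the base axis. Payload 5.5 kg.
Tool frame: the origin (TCP) lies at the very end of the fingers, on their centre line; the grasp point (between the pads) lies 19 mm behind it (ctrl.tcp_to_grasp is the distance from the TCP to the grasp point, in m); y points along the fingers, z is the direction in which the jaws open and shut, and the axes are right-handed (so a half turn about y gives the same grasp; the last joint's range is limited). The gripper opens to 88 mm and grips with 3 to 60 N. Pads are 20 mm wide; open, the fingers measure 115 mm over their backs; the gripper's body (75 mm by 178 mm) begins 61 mm behind the grasp point.
Start: joints at [-1.177, 0.091, 1.231, -0, 1.82, -0.057], TCP at [0.261, -0.54, 0.223] pointing down, gripper open.
Joint ranges: [-2.87, 2.87], [-0.86, 2.18], [0.17, 2.46], [-1.51, 4.65], [0.06, 2.69], [-2.65, 2.65]. Speed limits (rad/s): [2.57, 2.57, 3.01, 3.14, 3.14, 3.14].

### API

Orientations are given as a unit quaternion [w, x, y, z].
In Python, from bench import ctrl gives the robot as it stands.
- The arm moves only by the tool arm_command, never from a script. Its argument "series" is a list of rows, each an object of numbers: "gripper": the closure, from 0 (fully open) to 1 (shut); "x", "y", "z": the shift along the tool's x, y, z in cm; "rx", "ry", "rz": the turn, a rotation vector about the tool's x, y, z in rad. A call has 1 to 8 rows; each row shifts and turns the commanded pose from where the row before left it, along the tool's axes as they then stand; what a row does not reach is not made up. A row lasts 1/8 s, in which the tool goes at most 62.5 mm and 10.7 degrees, less where a joint would pass 70% of its speed; a pose out of reach is approached as far as the arm can. A call is refused whole if a number of a shift passes 6.25 or a number of a turn 0.188, either way. A call with a gripper value outside its range is refused whole. The fingers move at their own pace and stop on an object; "grip_force" is the grip in N (left out, the last holds). Time passes only in rows, so rows that do not move let the fingers close. It gives the time, the measured TCP pose, the force and the opening at its end, in the units of the state.
- ctrl.get_state(): the state, without advancing time (a new reading comes with each control period).
- ctrl.capture(name): name is "side" or "top"; returns the picture (400x640x3 uint8, red, green, blue); there is no depth.
- ctrl.camera_info(name): a dict with "intrinsics" (3x3 intrinsics, pixels), "eye" and "orientation" of the camera in the world. Camera axes: x right, y up, looking along -z (the intrinsics and any distortion apply to the point x, -y, -z); pixel columns grow to the right and rows downward; lengths in m; the calibration is good to about 2 mm. A picture is of the moment at which its call begins. camera_info takes no time and is no camera call.
- ctrl.finish_job(): hands the job in, once; it reports no verdict.
The state is a dict: "clock": time; "joint_positions": joint angles; "dq": joint speeds; "tau": joint torques, N m; "eef_pos": TCP position; "ee_rot": TCP orientation; "force": force on the tool from outside, world axes, zero at the start; "ft_torque": the same for the moment, N m; "grip_width": finger opening in m.
Only numpy, scipy, OpenCV 4.12 (cv2) and the standard library are available. Lean on these libraries where they do the work, as an engineer would, in place of code of your own. Each camera call takes 0.05 s, during which the arm holds its last target. There are 200 camera calls.

### The job

Lift the aluminium dust cover off the covered fuel canister and set it down upright on the cork mat, without dropping it. Then unscrew that canister's winged cap (nobody marked which way its thread runs, so feel which way it stops and which way it turns), lift it off and finish still holding it in the gripper, well clear above the canister. Leave alone the spare canister's cap, the glass tumbler and the measuring scoop.

Things in the scene. Friction and masses are not known exactly. Their poses are not given: they have to be found in the camera images.
- cover: Aluminium dust cover, an upside-down cup: outside diameter 86 mm at the rim, inside 80 mm, 66 mm tall, with an upright wooden knob (24 mm diameter, 26 mm tall) on the middle of its top, so 92 mm tall in all. 140 g more or less. It starts loosely standing over the cap on the canister's shoulder. Origin: centre of its lower rim; z up through the knob.
- mat: Square cork mat, fixed flat on the bench between the two canisters, 130 x 130 mm, 4 mm thick. Origin: centre of its underside, on the bench; z up.
- canister: The covered fuel canister: upright round steel can, 100 mm diameter, flat shoulder 100 mm above the bench, held fast in a square wooden cradle (120 x 120 mm, 24 mm tall). A steel neck 38 mm in diameter rises from the shoulder to 128 mm. It cannot move. Origin: centre of its underside, at bench height; z up.
- cap: Loose aluminium cap screwed on the covered canister: round skirt 61 mm diameter, flat top 29 mm above its lower edge, and on it an upright wing (grip bar) 48 mm long, 14 mm thick, 22 mm tall. About 110 g. Origin: centre of the skirt's lower edge, 104 mm above the bench while it is on; the wing runs along its x axis; z up.
- neck_top (a point): Middle of the top of the covered canister's neck, fixed, 128 mm above the bench, on the cap's turning axis; z up. Its quick thread has a hidden hand, changing from start to start. Turned the tightening way the cap meets a hard stop after 0.02 to 0.25 rad. Turned the loosening way it runs freely, lets go after about 0.8 to 1.0 rad and meets a hard stop at 1.1 to 1.35 rad.
- cap_wing (a point): Middle of the wing on top of the covered canister's cap, 40 mm above the cap's origin; x along the wing, z up. The cap does not rise as it turns and cannot be pulled off before it lets go; from there to the loosening stop it lifts straight off, and 30 mm up it is clear of the neck.
- spare_canister: The spare canister, uncovered, same shape and cradle, fixed, on the other side of the mat. Origin as for canister. To be left alone.
- spare_cap: The spare canister's cap, same shape as the cap, to be left alone. Origin as for cap.
- tumbler: Glass tumbler, 70 mm diameter, 110 mm tall, bystander. Origin: centre of its underside.
- scoop: White plastic measuring scoop lying on the bench, 137 mm long, 35 mm tall, bystander. Origin: on the bench near its middle, x towards its cup.

How it is judged:
On the way, in this order (a step that is already met when the one before it is completed fails the run):
1. the dust cover stands upright on the cork mat, let go (horizontal distance between cover and mat below 0.05 m and height (world z) of cover below 0.01 m and angle between cover's own z axis and vertical below 0.1 rad and contact force between the fingers and cover below 0.1 N and linear speed of cover below 0.03 m/s), for 0.2 s.
2. the cap, still down on its neck, is turned loose (angle between the x axis of cap and the x axis of canister, either way round above 0.75 rad and z of cap in the frame of canister below 0.125 m), for 0.05 s.
At the end, for the whole second after the job is handed in: The gripper's fingers hold the cap (over 1 N) at rest, its lower edge at least 40 mm higher than when it was screwed on; the dust cover stands upright on the cork mat, its centre within 50 mm of the mat's centre, let go and at rest (all of step 1 and z of cap in the frame of canister above 0.144 m and contact force between the fingers and cap above 1 N and linear speed of cap below 0.05 m/s); the arm keeps its last pose, push and grip.
It fails at once if the dust cover falls or is thrown (linear speed of cover above 0.6 m/s and contact force between the fingers and cover below 0.05 N).
It fails at once if the spare canister's cap is turned or moved (distance of spare_cap from where it was at the start of the episode above 0.02 m or angle between the x axis of spare_cap and the x axis of spare_canister, either way round above 0.4 rad).
It fails at once if the tumbler or the scoop is pushed away or knocked over (distance of any of tumbler, scoop from where it was at the start of the episode above 0.04 m or angle between tumbler's own z axis and vertical above 0.6 rad).
It also fails if it takes over 72 s, if anything falls off the work surface, if the arm or the gripper's body presses on something with over 40 N, if the wrist force passes 120 N, or if a joint passes its speed limit or range.

## Working session

There is one attempt and no reset: what is moved stays moved. The work goes in short steps, Python scripts to look and compute and a tool call to move; the robot and the scene stay as the last step left them, time stands still between calls to the robot, and variables do not carry over. Pictures are saved under pics/ and viewed, about 8 in all and at most 12, crops included, and the job is handed in when it is done.

Besides the shell and the picture viewer there is one more tool, called after "Call:" as name(argument=value, ...), one argument or row to a line, values as JSON. arm_command: Moves the arm, as the interface text tells. Its arguments: {"type":"object","properties":{"series":{"type":"array"},"grip_force":{"type":"number"}},"required":["series"]}

```bash
mkdir -p pics; ls; python3 - <<'E'
from bench import ctrl
import cv2
s=ctrl.get_state(); print(s)
for n in("side","top"):
    im=ctrl.capture(n); cv2.imwrite(f"pics/{n}0.png",im[:,:,::-1]); print(n,ctrl.camera_info(n))
E
```

```text
pics
{'clock': 0.0, 'joint_positions': array([-1.17671192e+00,  9.18504865e-02,  1.23190274e+00, -9.05880819e-06,
        1.81978499e+00, -5.66876140e-02]), 'dq': array([-0.00107042,  0.00024047, -0.00214925,  0.00126015, -0.00013828,
        0.00339063]), 'tau': array([-4.50803827e-04, -4.46450579e+01, -4.06450295e+01,  6.98469020e-02,
        2.90849997e-02, -1.28075139e-04]), 'eef_pos': array([ 0.26128316, -0.53978772,  0.22150237]), 'ee_rot': array([ 0.15790669, -0.15814379,  0.6899    , -0.68854485]), 'force': array([ 0.73465651, -0.52257673,  0.08072169]), 'ft_torque': array([-0.05607987,  0.00391845,  0.04569247]), 'grip_width': 0.08764078664957937}
side {'intrinsics': array([[510.72676802,   0.        , 324.55903403],
       [  0.        , 510.72676802, 194.34972633],
       [  0.        ,   0.        ,   1.        ]]), 'eye': array([ 0.38117324, -0.6241859 ,  0.72520937]), 'orientation': array([ 0.89377485,  0.40272052, -0.07477136, -0.18273464])}
top {'intrinsics': array([[405.50558911,   0.        , 324.12527281],
       [  0.        , 405.50558911, 203.19230206],
       [  0.        ,   0.        ,   1.        ]]), 'eye': array([ 0.57023171, -0.00613798,  0.80768179]), 'orientation': array([-0.6950543 , -0.04218194,  0.00723221,  0.71768231])}
```

View pics/side0.png

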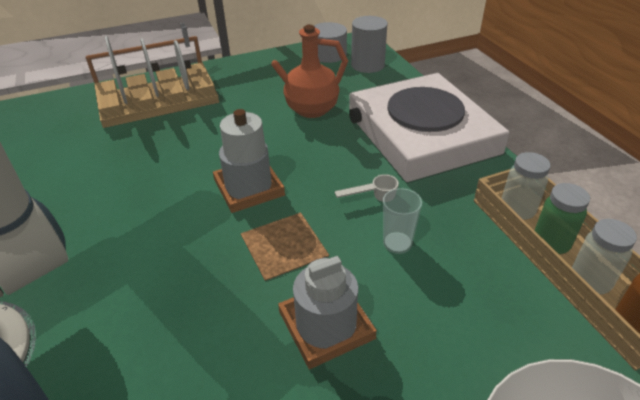

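View pics/top0.png

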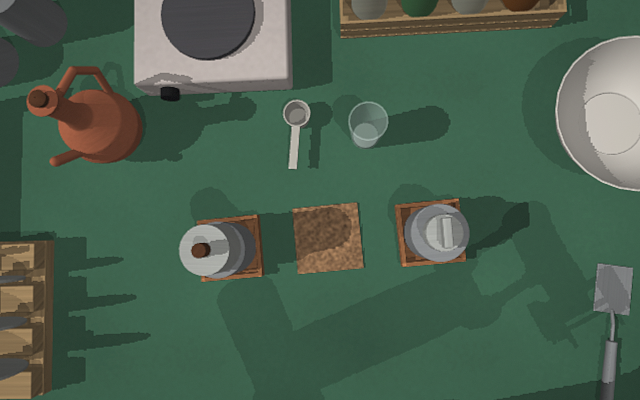

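The side view shows the covered canister (knob about 240,117), mat (285,245), spare canister (327,310), tumbler (400,220) and scoop (370,188). In the top view the knob is at (201,250), the mat at (328,238) and the spare canister at (432,233).

```bash
cat > h.py <<'E'
import cv2, numpy as np
from bench import ctrl
from scipy.spatial.transform import Rotation as R
def rot(q): return R.from_quat(np.r_[q[1:],q[0]])
def ray(n,u,v):
    c=ctrl.camera_info(n); d=np.linalg.inv(c["intrinsics"])@[u,v,1]
    return c["eye"],rot(c["orientation"]).apply(d*[1,-1,-1])
def onz(n,u,v,z):
    e,d=ray(n,u,v); return e+d*(z-e[2])/d[2]
def proj(n,p):
    c=ctrl.camera_info(n); q=rot(c["orientation"]).inv().apply(np.array(p)-c["eye"])*[1,-1,-1]
    w=c["intrinsics"]@q; return w[:2]/w[2]
def tri(a,b):
    (e,d),(f,g)=ray("side",*a),ray("top",*b)
    s=np.linalg.lstsq(np.c_[d,-g],f-e,rcond=None)[0]
    p,q=e+s[0]*d,f+s[1]*g; return (p+q)/2,np.linalg.norm(p-q)
def blob(m,box):
    x0,y0,x1,y1=box; k=np.zeros_like(m); k[y0:y1,x0:x1]=m[y0:y1,x0:x1]
    cs=cv2.findContours(k,cv2.RETR_EXTERNAL,cv2.CHAIN_APPROX_NONE)[0]
    return max(cs,key=cv2.contourArea)
def cen(c):
    m=cv2.moments(c); return m["m10"]/m["m00"],m["m01"]/m["m00"]
def brown(im):
    i=im.astype(int); return ((i[...,0]-i[...,2]>18)&(i[...,0]>i[...,1]+5)).astype(np.uint8)*255
E
python3 - <<'E'
from h import *
S=cv2.imread("pics/side0.png")[:,:,::-1];T=cv2.imread("pics/top0.png")[:,:,::-1]
ks=blob(brown(S),(228,105,252,128)); kt=blob(brown(T),(185,236,218,262))
print(cen(ks),cv2.boundingRect(ks),cen(kt),cv2.boundingRect(kt)); print(tri(cen(ks),cen(kt)))
m=blob(brown(T),(285,195,372,280)); r=cv2.minAreaRect(m); b=cv2.boxPoints(r)
P=np.array([onz("top",*q,.004) for q in b]);print("mat",r,P,P.mean(0))
m=blob(brown(S),(235,208,330,280)); b=cv2.minAreaRect(m);print("mat side",onz("side",*b[0],.004))
# canister cradle corners (top of cradle z .024): red mask
for n,im,box in(("top",T,(190,205,268,285)),("top",T,(390,195,475,270)),("side",S,(205,150,290,215)),("side",S,(270,280,385,365))):
    c=blob(brown(im),box); h=cv2.approxPolyDP(cv2.convexHull(c),4,True)[:,0]
    print(n,[(tuple(q.tolist()),onz(n,*q,.024)[:2].round(3).tolist()) for q in h])
s=ctrl.get_state(); print(rot(s["ee_rot"]).as_matrix().round(3), ctrl.tcp_to_grasp)
E
```

```text
(239.34202898550723, 116.25072463768115) (234, 109, 11, 16) (199.99328295549958, 249.8354324097397) (191, 243, 19, 15)
(array([0.54801025, 0.22075125, 0.18063153]), np.float64(0.00028358155320673767))
mat ((327.344970703125, 237.87191772460938), (66.17675018310547, 66.03453063964844), 84.5596694946289) [[ 0.6196538   0.098561    0.004     ]
 [ 0.62773193 -0.03263596  0.004     ]
 [ 0.49806686 -0.04023942  0.004     ]
 [ 0.48916659  0.08933805  0.004     ]] [0.55865479 0.02875592 0.004     ]
mat side [0.55970723 0.02530065 0.004     ]
top [((259, 215), [0.607, 0.16]), ((264, 273), [0.495, 0.152]), ((201, 281), [0.482, 0.276]), ((197, 221), [0.599, 0.283])]
top [((458, 198), [0.627, -0.224]), ((465, 261), [0.507, -0.231]), ((402, 266), [0.501, -0.113]), ((394, 206), [0.616, -0.102])]
side [((284, 194), [0.601, 0.141]), ((231, 211), [0.487, 0.136]), ((213, 172), [0.483, 0.272]), ((270, 167), [0.602, 0.239])]
side [((278, 304), [0.5, -0.116]), ((290, 298), [0.523, -0.112]), ((357, 303), [0.622, -0.166]), ((375, 328), [0.627, -0.221]), ((375, 338), [0.619, -0.237]), ((319, 364), [0.521, -0.244]), ((307, 364), [0.505, -0.237])]
[[-0.9   -0.001  0.436]
 [-0.436  0.002 -0.9  ]
 [-0.    -1.    -0.002]] 0.0187
```

Knob measured at (0.548, 0.221), with the two views agreeing to 0.3 mm. Mat centre is about (0.559, 0.028).

Call:
arm_command(
  series=[
    {"y":-2,"ry":0.18},
    {"y":-1,"ry":0.18},
    {"x":0,"gripper":0},
  ],
  grip_force=25,
)

```text
invalid input
```

```bash
cat >> h.py <<'E'
def go(x,y,z):
    s=ctrl.get_state(); r=rot(s["ee_rot"]); M=r.as_matrix()
    print("t",s["clock"].__round__(2),"pos",s["eef_pos"].round(4),"need cm",(r.inv().apply(np.array([x,y,z])-s["eef_pos"])*100).round(2),
     "z yaw",np.arctan2(M[1,2],M[0,2]).round(3),"down",M[:,1].round(3),"F",s["force"].round(2),"T",s["ft_torque"].round(2),"w",round(s["grip_width"],4),"q6",s["joint_positions"][5].round(2))
E
python3 -c "
from h import *
go(.548,.221,.25)"
```

```text
t 0.1 pos [ 0.2613 -0.5398  0.2216] need cm [-58.96  -2.74 -56.  ] z yaw -1.12 down [-0.001  0.002 -1.   ] F [ 0.31 -0.02 -0.69] T [-0.02  0.02 -0.03] w 0.0876 q6 -0.06
```

Call:
arm_command(
  series=[
    {"gripper":0,"x":0,"y":-2,"z":0,"rx":0,"ry":0.18,"rz":0},
    {"gripper":0,"x":0,"y":-1,"z":0,"rx":0,"ry":0.18,"rz":0},
  ],
)

```text
clock: 0.35
eef_pos: [0.2614, -0.5401, 0.2531]
ee_rot: [0.03, -0.03, 0.706, -0.706]
force: [-0.4, 0.3, -0.4]
grip_width: 0.0879
```

```bash
python3 -c "
from h import *
go(.548,.221,.25)"
```

```text
t 0.35 pos [ 0.2614 -0.5401  0.2531] need cm [-35.01   0.31 -73.4 ] z yaw -1.486 down [-0.  0. -1.] F [-0.37  0.26 -0.37] T [ 0.01 -0.    0.01] w 0.0879 q6 0.31
```

Call:
arm_command(
  series=[
    {"gripper":0,"x":-2,"y":0,"z":-4,"rx":0,"ry":0,"rz":0},
    {"gripper":0,"x":-2,"y":0,"z":-4,"rx":0,"ry":0,"rz":0},
    {"gripper":0,"x":-2,"y":0,"z":-4,"rx":0,"ry":0,"rz":0},
    {"gripper":0,"x":-2,"y":0,"z":-4,"rx":0,"ry":0,"rz":0},
    {"gripper":0,"x":-2,"y":0,"z":-4,"rx":0,"ry":0,"rz":0},
    {"gripper":0,"x":-2,"y":0,"z":-4,"rx":0,"ry":0,"rz":0},
    {"gripper":0,"x":-2,"y":0,"z":-4,"rx":0,"ry":0,"rz":0},
    {"gripper":0,"x":-2,"y":0,"z":-4,"rx":0,"ry":0,"rz":0},
  ],
)

```text
clock: 1.35
eef_pos: [0.3919, -0.2054, 0.2522]
ee_rot: [0.032, -0.032, 0.706, -0.706]
force: [-0.1, -0.6, 0.1]
grip_width: 0.0881
```

Call:
arm_command(
  series=[
    {"gripper":0,"x":-2,"y":0,"z":-4,"rx":0,"ry":0,"rz":0},
    {"gripper":0,"x":-2,"y":0,"z":-4,"rx":0,"ry":0,"rz":0},
    {"gripper":0,"x":-2,"y":0,"z":-4,"rx":0,"ry":0,"rz":0},
    {"gripper":0,"x":-2,"y":0,"z":-4,"rx":0,"ry":0,"rz":0},
    {"gripper":0,"x":-2,"y":0,"z":-4,"rx":0,"ry":0,"rz":0},
    {"gripper":0,"x":-2,"y":0,"z":-4,"rx":0,"ry":0,"rz":0},
    {"gripper":0,"x":-2,"y":0,"z":-4,"rx":0,"ry":0,"rz":0},
    {"gripper":0,"x":-2,"y":0,"z":-4,"rx":0,"ry":0,"rz":0},
  ],
)

```text
clock: 2.35
eef_pos: [0.5223, 0.1278, 0.2522]
ee_rot: [-0.032, 0.032, -0.706, 0.706]
force: [0.9, -0.7, 0.1]
grip_width: 0.0879
```

Call:
arm_command(
  series=[
    {"gripper":0,"x":-1,"y":0,"z":-3,"rx":0,"ry":0,"rz":0},
    {"gripper":0,"x":-1,"y":0,"z":-3,"rx":0,"ry":0,"rz":0},
    {"gripper":0,"x":-1,"y":0,"z":-3,"rx":0,"ry":0,"rz":0},
    {"gripper":0,"x":0,"y":0,"z":0,"rx":0,"ry":0,"rz":0},
  ],
)

```text
clock: 2.85
eef_pos: [0.5435, 0.2202, 0.2513]
ee_rot: [-0.032, 0.034, -0.706, 0.706]
force: [-0.7, -0.4, -0.6]
grip_width: 0.0877
```

```bash
python3 -c "
from h import *
cv2.imwrite('pics/side1.png',ctrl.capture('side')[80:240,150:350,::-1].repeat(3,0).repeat(3,1))
go(.548,.221,.21)"
```

```text
t 2.9 pos [0.5435 0.219  0.2517] need cm [-0.47  4.17 -0.16] z yaw -1.479 down [-0.002 -0.001 -1.   ] F [-0.74 -0.19  0.18] T [ 0.03 -0.01 -0.01] w 0.0878 q6 1.8
```

Call:
arm_command(
  series=[
    {"gripper":0,"x":-0.5,"y":2,"z":-0.2,"rx":0,"ry":0,"rz":0},
    {"gripper":0,"x":0,"y":2,"z":0,"rx":0,"ry":0,"rz":0},
    {"gripper":0,"x":0,"y":2,"z":0,"rx":0,"ry":0,"rz":0},
    {"gripper":0,"x":0,"y":1.4,"z":0,"rx":0,"ry":0,"rz":0},
    {"gripper":0,"x":0,"y":0,"z":0,"rx":0,"ry":0,"rz":0},
  ],
)

```text
clock: 3.52
eef_pos: [0.548, 0.2202, 0.1766]
ee_rot: [-0.031, 0.033, -0.706, 0.707]
force: [0.7, -0.2, 1.1]
grip_width: 0.0877
```

```bash
python3 -c "
from h import *
cv2.imwrite('pics/side1.png',ctrl.capture('side')[80:240,150:350,::-1].repeat(3,0).repeat(3,1))
go(.548,.221,.1695)"
```

```text
t 3.58 pos [0.5484 0.2206 0.178 ] need cm [ 0.03  0.85 -0.05] z yaw -1.481 down [-0.001 -0.    -1.   ] F [-0.18  0.21  0.17] T [ 0.02  0.06 -0.05] w 0.0878 q6 1.81
```

View pics/side1.png

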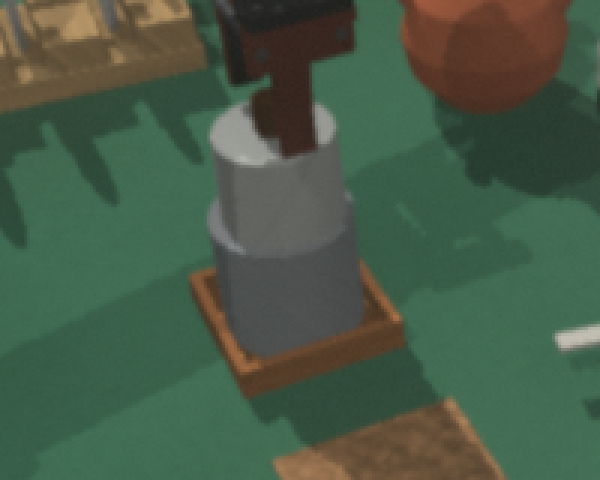

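The fingers straddle the knob, with the near finger at crop (295,120). I'll lower and close.

Call:
arm_command(
  series=[
    {"gripper":0,"x":0,"y":0.8,"z":0,"rx":0,"ry":0,"rz":0},
    {"gripper":1,"x":0,"y":0,"z":0,"rx":0,"ry":0,"rz":0},
    {"gripper":1,"x":0,"y":0,"z":0,"rx":0,"ry":0,"rz":0},
    {"gripper":1,"x":0,"y":0,"z":0,"rx":0,"ry":0,"rz":0},
    {"gripper":1,"x":0,"y":0,"z":0,"rx":0,"ry":0,"rz":0},
    {"gripper":1,"x":0,"y":0,"z":0,"rx":0,"ry":0,"rz":0},
  ],
  grip_force=25,
)

```text
clock: 4.32
eef_pos: [0.5486, 0.2212, 0.1707]
ee_rot: [0.032, -0.032, 0.706, -0.706]
force: [0.6, 0.1, -0.2]
grip_width: 0.0414
```

```bash
python3 -c "
from h import *
go(.548,.221,.27)"
```

```text
t 4.33 pos [0.5486 0.2212 0.1707] need cm [ 0.06 -9.93  0.01] z yaw -1.48 down [ 0.  0. -1.] F [ 0.59  0.12 -0.22] T [0.06 0.01 0.04] w 0.0414 q6 1.81
```

Still closing, so I'll wait and then lift a little.

Call:
arm_command(
  series=[
    {"gripper":1,"x":0,"y":0,"z":0,"rx":0,"ry":0,"rz":0},
    {"gripper":1,"x":0,"y":0,"z":0,"rx":0,"ry":0,"rz":0},
    {"gripper":1,"x":0,"y":0,"z":0,"rx":0,"ry":0,"rz":0},
    {"gripper":1,"x":0,"y":0,"z":0,"rx":0,"ry":0,"rz":0},
    {"gripper":1,"x":0,"y":-0.5,"z":0,"rx":0,"ry":0,"rz":0},
    {"gripper":1,"x":0,"y":-0.5,"z":0,"rx":0,"ry":0,"rz":0},
    {"gripper":1,"x":0,"y":0,"z":0,"rx":0,"ry":0,"rz":0},
  ],
)

```text
clock: 5.2
eef_pos: [0.5488, 0.2213, 0.1814]
ee_rot: [0.033, -0.032, 0.707, -0.706]
force: [0.0, -0.5, -2.1]
grip_width: 0.0235
```

```bash
python3 -c "
from h import *
go(.548,.221,.27)"
```

```text
t 5.2 pos [0.5488 0.2213 0.1814] need cm [ 0.08 -8.86  0.01] z yaw -1.48 down [ 0.001  0.    -1.   ] F [ 0.02 -0.51 -2.07] T [ 0.05 -0.01  0.04] w 0.0235 q6 1.81
```

Width is 23.5 mm and the wrist force shows the weight, so the cover is held. Lifting on.

Call:
arm_command(
  series=[
    {"gripper":1,"x":0,"y":-1,"z":0,"rx":0,"ry":0,"rz":0},
    {"gripper":1,"x":0,"y":-2,"z":0,"rx":0,"ry":0,"rz":0},
    {"gripper":1,"x":0,"y":-2,"z":0,"rx":0,"ry":0,"rz":0},
    {"gripper":1,"x":0,"y":-2,"z":0,"rx":0,"ry":0,"rz":0},
    {"gripper":1,"x":0,"y":-1,"z":0,"rx":0,"ry":0,"rz":0},
    {"gripper":1,"x":0,"y":0,"z":0,"rx":0,"ry":0,"rz":0},
  ],
)

```text
clock: 5.95
eef_pos: [0.549, 0.2212, 0.2622]
ee_rot: [0.033, -0.031, 0.707, -0.706]
force: [-1.1, 0.2, -2.1]
grip_width: 0.0234
```

```bash
python3 -c "
from h import *
cv2.imwrite('pics/side2.png',ctrl.capture('side')[:,:,::-1])
go(.558,.028,.26)"
```

```text
t 6.0 pos [0.5487 0.2211 0.2609] need cm [ 0.82  0.09 19.32] z yaw -1.48 down [ 0.001  0.    -1.   ] F [-0.07 -0.81 -1.75] T [0.05 0.02 0.01] w 0.0235 q6 1.81
```

View pics/side2.png

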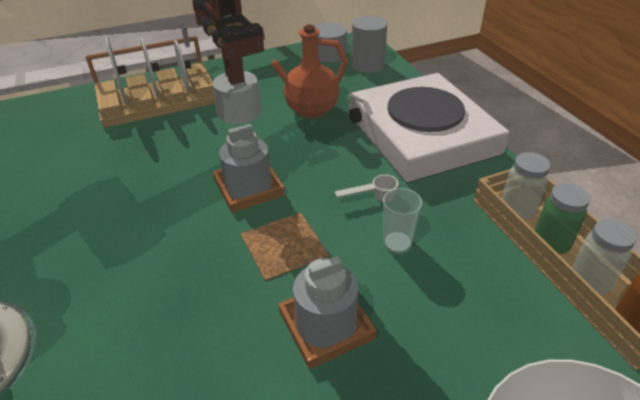

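The cover hangs upright at (237,97), clear of the cap, whose wing is at (242,135). Carrying it to the mat.

Call:
arm_command(
  series=[
    {"gripper":1,"x":0,"y":0,"z":1.3,"rx":0,"ry":0,"rz":0},
    {"gripper":1,"x":0.2,"y":0,"z":2.7,"rx":0,"ry":0,"rz":0},
    {"gripper":1,"x":0.2,"y":0,"z":3,"rx":0,"ry":0,"rz":0},
    {"gripper":1,"x":0.2,"y":0,"z":3.3,"rx":0,"ry":0,"rz":0},
    {"gripper":1,"x":0.2,"y":0,"z":3,"rx":0,"ry":0,"rz":0},
    {"gripper":1,"x":0,"y":0,"z":3,"rx":0,"ry":0,"rz":0},
    {"gripper":1,"x":0,"y":0,"z":2,"rx":0,"ry":0,"rz":0},
    {"gripper":1,"x":0,"y":0,"z":1,"rx":0,"ry":0,"rz":0},
  ],
)

```text
clock: 7.0
eef_pos: [0.558, 0.0269, 0.2601]
ee_rot: [0.031, -0.032, 0.706, -0.706]
force: [0.7, 0.1, -2.5]
grip_width: 0.0231
```

Call:
arm_command(
  series=[
    {"gripper":1,"x":0,"y":1.5,"z":0,"rx":0,"ry":0,"rz":0},
    {"gripper":1,"x":0,"y":3,"z":0,"rx":0,"ry":0,"rz":0},
    {"gripper":1,"x":0,"y":3,"z":0,"rx":0,"ry":0,"rz":0},
    {"gripper":1,"x":0,"y":3,"z":0,"rx":0,"ry":0,"rz":0},
    {"gripper":1,"x":0,"y":3,"z":0,"rx":0,"ry":0,"rz":0},
    {"gripper":1,"x":0,"y":2,"z":0,"rx":0,"ry":0,"rz":0},
    {"gripper":1,"x":0,"y":1,"z":0,"rx":0,"ry":0,"rz":0},
    {"gripper":1,"x":0,"y":0,"z":0,"rx":0,"ry":0,"rz":0},
  ],
)

```text
clock: 8.0
eef_pos: [0.5579, 0.0284, 0.0952]
ee_rot: [0.032, -0.032, 0.706, -0.706]
force: [-0.2, 0.0, -2.2]
grip_width: 0.0236
```

```bash
python3 -c "
from h import *
go(.558,.028,.0745)"
```

```text
t 8.0 pos [0.5579 0.0284 0.0952] need cm [-0.    2.07  0.04] z yaw -1.48 down [-0.001  0.    -1.   ] F [-0.15  0.03 -2.18] T [ 0.07 -0.    0.01] w 0.0236 q6 1.47
```

Call:
arm_command(
  series=[
    {"gripper":1,"x":0,"y":0.7,"z":0,"rx":0,"ry":0,"rz":0},
    {"gripper":1,"x":0,"y":0.6,"z":0,"rx":0,"ry":0,"rz":0},
    {"gripper":1,"x":0,"y":0.4,"z":0,"rx":0,"ry":0,"rz":0},
    {"gripper":1,"x":0,"y":0.2,"z":0,"rx":0,"ry":0,"rz":0},
    {"gripper":1,"x":0,"y":0.2,"z":0,"rx":0,"ry":0,"rz":0},
    {"gripper":1,"x":0,"y":0,"z":0,"rx":0,"ry":0,"rz":0},
  ],
)

```text
clock: 8.75
eef_pos: [0.5582, 0.0282, 0.0747]
ee_rot: [0.032, -0.032, 0.706, -0.706]
force: [-0.2, 0.9, -1.6]
grip_width: 0.0235
```

```bash
python3 -c "
from h import *
go(.558,.028,.0745)"
```

```text
t 8.75 pos [0.5582 0.0282 0.0747] need cm [0.02 0.02 0.02] z yaw -1.48 down [ 0.  0. -1.] F [-0.24  0.86 -1.59] T [-0.03 -0.06  0.01] w 0.0235 q6 1.47
```

Call:
arm_command(
  series=[
    {"gripper":1,"x":0,"y":0.1,"z":0,"rx":0,"ry":0,"rz":0},
    {"gripper":1,"x":0,"y":0.1,"z":0,"rx":0,"ry":0,"rz":0},
    {"gripper":1,"x":0,"y":0,"z":0,"rx":0,"ry":0,"rz":0},
  ],
)

```text
clock: 9.12
eef_pos: [0.5586, 0.0279, 0.0744]
ee_rot: [-0.033, 0.031, -0.706, 0.707]
force: [-2.3, -1.2, 5.8]
grip_width: 0.0232
```

```bash
python3 -c "
from h import *
go(.558,.028,.0745)"
```

```text
t 9.12 pos [0.5586 0.0279 0.0744] need cm [ 0.06 -0.01 -0.01] z yaw -1.48 down [ 0.002 -0.    -1.   ] F [-2.28 -1.18  5.81] T [-0.1   0.55  0.05] w 0.0232 q6 1.47
```

The cover has touched down (wrist reads +5.8 N). Releasing, then rising.

Call:
arm_command(
  series=[
    {"gripper":0.6,"x":0,"y":0,"z":0,"rx":0,"ry":0,"rz":0},
    {"gripper":0.4,"x":0,"y":0,"z":0,"rx":0,"ry":0,"rz":0},
    {"gripper":0.3,"x":0,"y":0,"z":0,"rx":0,"ry":0,"rz":0},
    {"gripper":0.3,"x":0,"y":0,"z":0,"rx":0,"ry":0,"rz":0},
    {"gripper":0.3,"x":0,"y":0,"z":0,"rx":0,"ry":0,"rz":0},
    {"gripper":0.3,"x":0,"y":0,"z":0,"rx":0,"ry":0,"rz":0},
  ],
)

```text
clock: 9.88
eef_pos: [0.5581, 0.0282, 0.0726]
ee_rot: [-0.032, 0.032, -0.706, 0.706]
force: [0.1, 0.3, 0.4]
grip_width: 0.0614
```

Call:
arm_command(
  series=[
    {"gripper":0.3,"x":0,"y":-1,"z":0,"rx":0,"ry":0,"rz":0},
    {"gripper":0.3,"x":0,"y":-3,"z":0,"rx":0,"ry":0,"rz":0},
    {"gripper":0.3,"x":0,"y":-4,"z":0,"rx":0,"ry":0,"rz":0},
    {"gripper":0.3,"x":0,"y":-4,"z":0,"rx":0,"ry":0,"rz":0},
    {"gripper":0.3,"x":0,"y":-3,"z":0,"rx":0,"ry":0,"rz":0},
    {"gripper":0.3,"x":0,"y":0,"z":0,"rx":0,"ry":0,"rz":0},
  ],
)

```text
clock: 10.62
eef_pos: [0.5593, 0.0282, 0.2265]
ee_rot: [-0.034, 0.03, -0.706, 0.706]
force: [-0.1, 0.4, -0.6]
grip_width: 0.0612
```

```bash
python3 -c "
from h import *
S=ctrl.capture('side')[:,:,::-1];T=ctrl.capture('top')[:,:,::-1]
cv2.imwrite('pics/s3.png',S);cv2.imwrite('pics/t3.png',T)
a=cv2.resize(S[90:290,190:390],None,fx=2,fy=2); b=cv2.resize(T[170:290,150:350],None,fx=2,fy=2)
b=cv2.copyMakeBorder(b,0,160,0,0,cv2.BORDER_CONSTANT)
cv2.imwrite('pics/both3.png',np.hstack([a,b]))
go(.547,.22,.2)"
```

```text
t 10.72 pos [0.558  0.0282 0.222 ] need cm [ -0.64   2.2  -19.2 ] z yaw -1.48 down [-0.  0. -1.] F [ 0.33  0.62 -0.76] T [ 0.01  0.   -0.02] w 0.0613 q6 1.47
```

View pics/both3.png

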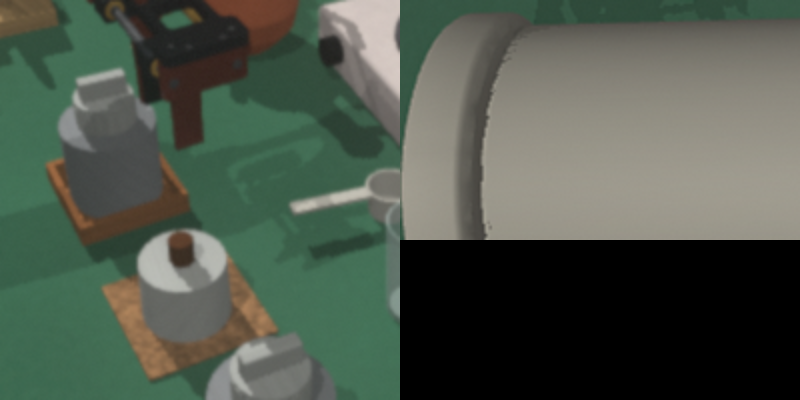

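The cover stands upright on the mat (crop 183,290) and is let go. The cap's wing top runs from about (78,80) to (127,70) in the crop. The arm blocks the top view, so I'll measure the wing from the side view.

```bash
python3 - <<'E'
from h import *
S=cv2.imread('pics/s3.png'); c=S[118:162,215:265]
cv2.imwrite('pics/z3.png',cv2.resize(c,None,fx=12,fy=12,interpolation=cv2.INTER_NEAREST))
g=cv2.cvtColor(c,cv2.COLOR_BGR2GRAY); print(g[2:24:1,8:46:2])
E
```

```text
[[ 95  95  95  95  95  93  95  94  94  93  94  92  94  93  93  94  95  60
   33]
 [ 95  94  95  94  92  93  95  95  95  95  94  94  96  94  95  94  94  65
   32]
 [ 95  95  94  94  95  94  94  95  93  94  95  95  93  97  95  94  94  69
   37]
 [ 93  94  93  96  95  95  94  94  94  93  94  96 101 109 100  95  94  73
   40]
 [ 96  93  95  97  95  96  96  93  94  96 100 112 129 141 113  93  94  79
   41]
 [ 95  95  95  93  96  95  96  97 100 113 126 145 164 167 135  95  93  85
   42]
 [ 93  95  93  95  97  96 103 114 128 145 164 168 173 172 150  97  94  86
   41]
 [ 94  94  96  99 105 115 132 148 163 170 172 172 165 162 141  98  94  86
   45]
 [ 94  94  99 120 136 150 165 169 173 172 166 161 142 130 113  94  93  89
   47]
 [ 94  95 106 154 168 171 174 172 164 160 141 126 111 104  97  94  94  90
   48]
 [ 94  95 108 166 174 172 165 160 138 126 111 103  99  97  97  95  96  90
   51]
 [ 96  94 102 158 165 158 137 125 109 101  99  97  99  95  94 104  99  91
   52]
 [ 94  94  97 138 135 123 108 100  98  98  99  98  96  97  96 115 110  93
   56]
 [ 95  95  98 110 108 102  99  97  99  96  97  96  97  97  98 120 126  94
   61]
 [ 95  96 111 106  98  97  97  97  97  97  97  98  98  99  97 119 145  99
   62]
 [ 95  98 132 112  98  98  97  97  98  96  98  98  96  96  96 112 153 103
   66]
 [ 95  98 152 120  97  96  97  96  97  98  96  97  97  99 103 112 143 103
   68]
 [ 94 104 165 130  98  98  97  98  98  98  96 101 103 106 113 111 112 102
   74]
 [ 95 110 171 143  99  98  96  97  96 101 104 108 112 108 108  98  96  99
   80]
 [ 94 107 171 154 102  98  97 100 105 106 114 116 109 100  96  93  92 102
   98]
 [ 95 104 167 169 111 102 104 107 115 117 118 116 102  89  91  92  91 101
  111]
 [ 95 101 155 175 124 113 113 114 120 119 117 109  95  92  89  92  90  99
  118]]
```

View pics/z3.png

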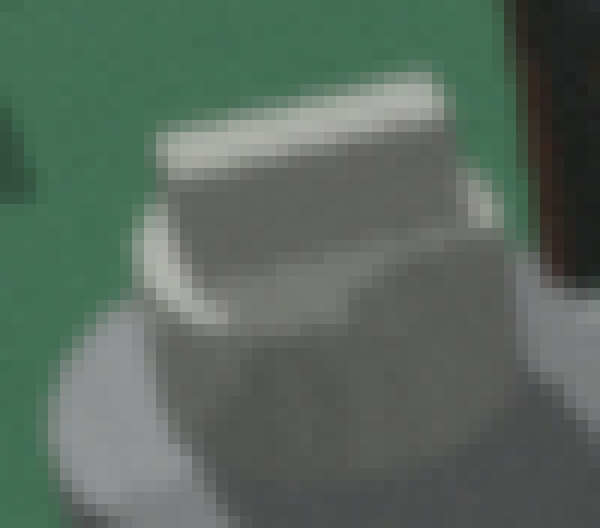

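The enlarged crop shows the wing's bright top face, running from about (157,150) to (445,95) in the crop. I'll map its pixels onto z = 0.155.

```bash
python3 - <<'E'
from h import *
g=cv2.cvtColor(cv2.imread('pics/s3.png'),cv2.COLOR_BGR2GRAY); m=np.zeros_like(g); m[120:133,225:256]=(g[120:133,225:256]>132)
v,u=np.nonzero(m)
P=np.array([onz('side',a,b,.155)[:2] for a,b in zip(u,v)],np.float32)
print(len(P),cv2.minAreaRect(P*1000)); e=np.linalg.eigh(np.cov(P.T)); d=e[1][:,1];print(P.mean(0),np.degrees(np.arctan(d[1]/d[0])),np.sqrt(12*e[0]))
# spare canister check: cradle direction fit from top0
T=cv2.imread("pics/top0.png")[:,:,::-1]
c=blob(brown(T),(190,205,268,285))[:,0].astype(float)
for nm,bx in (("covered",(190,205,268,285)),("spare",(390,195,475,270))):
    c=blob(brown(T),bx); Q=np.array([onz("top",*q,.024)[:2] for q in c[:,0]],np.float32); print(nm,cv2.minAreaRect(Q*1000))
E
```

```text
95 ((545.1309814453125, 219.3367462158203), (13.78532886505127, 46.536094665527344), 89.91265106201172)
[0.5447373  0.21943802] 0.7547964826004762 [0.0139168  0.04776644]
covered ((545.5614624023438, 217.67922973632812), (120.83512878417969, 124.3356704711914), 3.6795923709869385)
spare ((563.7412719726562, -167.47457885742188), (121.03424835205078, 122.85485076904297), 3.841330051422119)
```

Call:
arm_command(
  series=[
    {"gripper":0.3,"x":0,"y":0,"z":0,"rx":0,"ry":-0.18,"rz":0},
    {"gripper":0.3,"x":0,"y":0,"z":0,"rx":0,"ry":-0.18,"rz":0},
    {"gripper":0.3,"x":0,"y":0,"z":0,"rx":0,"ry":-0.18,"rz":0},
    {"gripper":0.3,"x":0,"y":0,"z":0,"rx":0,"ry":-0.18,"rz":0},
    {"gripper":0.3,"x":0,"y":0,"z":0,"rx":0,"ry":-0.18,"rz":0},
    {"gripper":0.3,"x":0,"y":0,"z":0,"rx":0,"ry":-0.18,"rz":0},
    {"gripper":0.3,"x":0,"y":0,"z":0,"rx":0,"ry":-0.18,"rz":0},
    {"gripper":0.3,"x":0,"y":0,"z":0,"rx":0,"ry":-0.18,"rz":0},
  ],
)

```text
clock: 11.72
eef_pos: [0.5574, 0.0282, 0.2199]
ee_rot: [0.49, -0.492, 0.509, -0.507]
force: [0.1, -0.5, 1.0]
grip_width: 0.0617
```

Call:
arm_command(
  series=[
    {"gripper":0.3,"x":0,"y":0,"z":0,"rx":0,"ry":-0.18,"rz":0},
    {"gripper":0.3,"x":0,"y":0,"z":0,"rx":0,"ry":-0.18,"rz":0},
    {"gripper":0.3,"x":0,"y":0,"z":0,"rx":0,"ry":-0.18,"rz":0},
    {"gripper":0.3,"x":0,"y":0,"z":0,"rx":0,"ry":-0.18,"rz":0},
    {"gripper":0.3,"x":0,"y":0,"z":0,"rx":0,"ry":-0.18,"rz":0},
    {"gripper":0.3,"x":0,"y":0,"z":0,"rx":0,"ry":-0.18,"rz":0},
    {"gripper":0.3,"x":0,"y":0,"z":0,"rx":0,"ry":-0.18,"rz":0},
    {"gripper":0.3,"x":0,"y":0,"z":0,"rx":0,"ry":-0.18,"rz":0},
  ],
)

```text
clock: 12.72
eef_pos: [0.5574, 0.0282, 0.2199]
ee_rot: [-0.705, 0.705, -0.06, 0.057]
force: [0.3, -0.1, 0.4]
grip_width: 0.0618
```

Call:
arm_command(
  series=[
    {"gripper":0.3,"x":0,"y":0,"z":0,"rx":0,"ry":-0.18,"rz":0},
    {"gripper":0.3,"x":0,"y":0,"z":4,"rx":0,"ry":0,"rz":0},
    {"gripper":0.3,"x":0,"y":0,"z":5,"rx":0,"ry":0,"rz":0},
    {"gripper":0.3,"x":0,"y":0,"z":5,"rx":0,"ry":0,"rz":0},
    {"gripper":0.3,"x":0,"y":0,"z":4,"rx":0,"ry":0,"rz":0},
    {"gripper":0.3,"x":-1,"y":0,"z":1,"rx":0,"ry":0,"rz":0},
    {"gripper":0.3,"x":0,"y":0,"z":0,"rx":0,"ry":0,"rz":0},
  ],
)

```text
clock: 13.6
eef_pos: [0.5454, 0.218, 0.2213]
ee_rot: [-0.707, 0.707, 0.003, -0.004]
force: [1.0, 0.3, -0.6]
grip_width: 0.0611
```

```bash
python3 -c "
from h import *
go(.546,.2195,.18)"
```

```text
t 13.6 pos [0.5454 0.218  0.2213] need cm [0.07 4.13 0.15] z yaw 1.581 down [-0.002 -0.001 -1.   ] F [ 1.04  0.28 -0.59] T [ 0.01 -0.12 -0.02] w 0.0611 q6 -1.26
```

Call:
arm_command(
  series=[
    {"gripper":0.3,"x":0.1,"y":2,"z":0.15,"rx":0,"ry":0,"rz":0},
    {"gripper":0.3,"x":0,"y":2,"z":0,"rx":0,"ry":0,"rz":0},
    {"gripper":0.3,"x":0,"y":2,"z":0,"rx":0,"ry":0,"rz":0},
    {"gripper":0.3,"x":0,"y":1.5,"z":0,"rx":0,"ry":0,"rz":0},
    {"gripper":0.3,"x":0,"y":0.7,"z":0,"rx":0,"ry":0,"rz":0},
    {"gripper":0.3,"x":0,"y":0,"z":0,"rx":0,"ry":0,"rz":0},
    {"gripper":0.3,"x":0,"y":0,"z":0,"rx":0,"ry":0,"rz":0},
  ],
)

```text
clock: 14.48
eef_pos: [0.5477, 0.2198, 0.1416]
ee_rot: [0.707, -0.707, -0.004, 0.003]
force: [0.3, 0.7, 0.7]
grip_width: 0.0619
```

```bash
python3 -c "
from h import *
go(.546,.2195,.137)"
```

```text
t 14.47 pos [0.5477 0.2198 0.1416] need cm [-0.17  0.46 -0.03] z yaw 1.58 down [ 0.001  0.    -1.   ] F [0.26 0.71 0.73] T [ 0.05 -0.11  0.02] w 0.0619 q6 -1.26
```

Call:
arm_command(
  series=[
    {"gripper":0.3,"x":-0.1,"y":0.3,"z":0,"rx":0,"ry":0,"rz":0},
    {"gripper":1,"x":0,"y":0,"z":0,"rx":0,"ry":0,"rz":0},
    {"gripper":1,"x":0,"y":0,"z":0,"rx":0,"ry":0,"rz":0},
    {"gripper":1,"x":0,"y":0,"z":0,"rx":0,"ry":0,"rz":0},
    {"gripper":1,"x":0,"y":0,"z":0,"rx":0,"ry":0,"rz":0},
    {"gripper":1,"x":0,"y":0,"z":0,"rx":0,"ry":0,"rz":0},
    {"gripper":1,"x":0,"y":0,"z":0,"rx":0,"ry":0,"rz":0},
    {"gripper":1,"x":0,"y":0,"z":0,"rx":0,"ry":0,"rz":0},
  ],
  grip_force=30,
)

```text
clock: 15.48
eef_pos: [0.5464, 0.2197, 0.1376]
ee_rot: [0.707, -0.707, -0.003, 0.003]
force: [0.4, 0.2, -0.5]
grip_width: 0.0139
```

```bash
python3 -c "
from h import *
go(.546,.2195,.137)"
```

```text
t 15.47 pos [0.5464 0.2197 0.1376] need cm [-0.04  0.06 -0.02] z yaw 1.58 down [ 0.  0. -1.] F [ 0.4   0.21 -0.49] T [ 0.16 -0.14  0.07] w 0.0139 q6 -1.26
```

The wing is gripped (13.9 mm). Probing one way.

Call:
arm_command(
  series=[
    {"gripper":1,"x":0,"y":0,"z":0,"rx":0,"ry":0.05,"rz":0},
    {"gripper":1,"x":0,"y":0,"z":0,"rx":0,"ry":0.05,"rz":0},
    {"gripper":1,"x":0,"y":0,"z":0,"rx":0,"ry":0,"rz":0},
  ],
)

```text
clock: 15.85
eef_pos: [0.5464, 0.2195, 0.1376]
ee_rot: [-0.706, 0.706, -0.032, 0.032]
force: [0.5, -0.4, 0.5]
grip_width: 0.0139
```

```bash
python3 -c "
from h import *
go(.546,.2195,.137)"
```

```text
t 15.85 pos [0.5464 0.2195 0.1376] need cm [-0.04  0.06 -0.  ] z yaw 1.48 down [ 0. -0. -1.] F [ 0.49 -0.44  0.47] T [ 0.03 -0.13  0.02] w 0.0139 q6 -1.16
```

No resistance yet, so I'll turn further, past 0.25 rad.

Call:
arm_command(
  series=[
    {"gripper":1,"x":0,"y":0,"z":0,"rx":0,"ry":0.05,"rz":0},
    {"gripper":1,"x":0,"y":0,"z":0,"rx":0,"ry":0.05,"rz":0},
    {"gripper":1,"x":0,"y":0,"z":0,"rx":0,"ry":0,"rz":0},
  ],
)

```text
clock: 16.23
eef_pos: [0.5464, 0.2195, 0.1377]
ee_rot: [-0.704, 0.704, -0.067, 0.067]
force: [-0.4, 0.5, -0.4]
grip_width: 0.0136
```

```bash
python3 -c "
from h import *
go(.546,.2195,.137)"
```

```text
t 16.23 pos [0.5464 0.2195 0.1377] need cm [-0.04  0.07 -0.01] z yaw 1.381 down [ 0. -0. -1.] F [-0.36  0.46 -0.43] T [ 0.09 -0.14  0.02] w 0.0136 q6 -1.06
```

Call:
arm_command(
  series=[
    {"gripper":1,"x":0,"y":0,"z":0,"rx":0,"ry":0.05,"rz":0},
    {"gripper":1,"x":0,"y":0,"z":0,"rx":0,"ry":0.05,"rz":0},
    {"gripper":1,"x":0,"y":0,"z":0,"rx":0,"ry":0,"rz":0},
  ],
)

```text
clock: 16.6
eef_pos: [0.5463, 0.2195, 0.1376]
ee_rot: [-0.7, 0.7, -0.102, 0.102]
force: [0.0, -0.6, 0.0]
grip_width: 0.0138
```

```bash
python3 -c "
from h import *
go(.546,.2195,.137)"
```

```text
t 16.6 pos [0.5463 0.2195 0.1376] need cm [-0.03  0.06 -0.01] z yaw 1.282 down [-0. -0. -1.] F [ 0.05 -0.57  0.05] T [ 0.02 -0.11  0.  ] w 0.0138 q6 -0.96
```

0.3 rad without torque, so this is the loosening way. Continuing to about 1.0 rad.

Call:
arm_command(
  series=[
    {"gripper":1,"x":0,"y":0,"z":0,"rx":0,"ry":0.1,"rz":0},
    {"gripper":1,"x":0,"y":0,"z":0,"rx":0,"ry":0.1,"rz":0},
    {"gripper":1,"x":0,"y":0,"z":0,"rx":0,"ry":0.1,"rz":0},
    {"gripper":1,"x":0,"y":0,"z":0,"rx":0,"ry":0.1,"rz":0},
    {"gripper":1,"x":0,"y":0,"z":0,"rx":0,"ry":0.1,"rz":0},
    {"gripper":1,"x":0,"y":0,"z":0,"rx":0,"ry":0.1,"rz":0},
    {"gripper":1,"x":0,"y":0,"z":0,"rx":0,"ry":0.1,"rz":0},
    {"gripper":1,"x":0,"y":0,"z":0,"rx":0,"ry":0,"rz":0},
  ],
)

```text
clock: 17.6
eef_pos: [0.5464, 0.2196, 0.1376]
ee_rot: [0.623, -0.623, 0.335, -0.335]
force: [0.1, 0.1, 0.7]
grip_width: 0.0138
```

```bash
python3 -c "
from h import *
cv2.imwrite('pics/s4.png',cv2.resize(ctrl.capture('side')[80:290,190:390,::-1],None,fx=2.5,fy=2.5))
go(.546,.2195,.137)"
```

```text
t 17.65 pos [0.5464 0.2196 0.1377] need cm [-0.01  0.07 -0.03] z yaw 0.583 down [ 0.  0. -1.] F [-0.23  1.09  0.19] T [ 0.03 -0.11 -0.07] w 0.0141 q6 -0.26
```

View pics/s4.png

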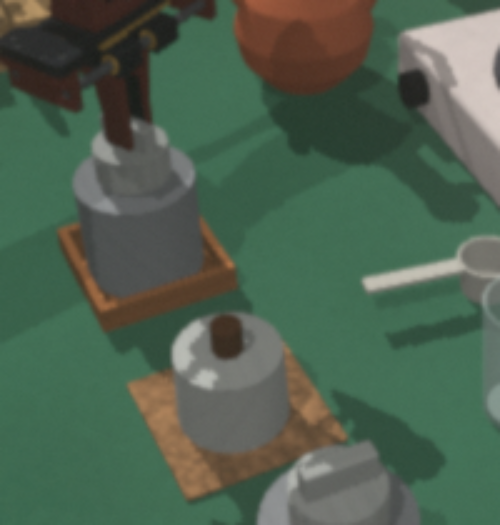

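The gripper has turned about 1.0 rad with the wing held (crop 135,135), and the cover still stands on the mat (230,380). I'll turn a touch more, then try a gentle lift.

Call:
arm_command(
  series=[
    {"gripper":1,"x":0,"y":0,"z":0,"rx":0,"ry":0.06,"rz":0},
    {"gripper":1,"x":0,"y":0,"z":0,"rx":0,"ry":0,"rz":0},
    {"gripper":1,"x":0,"y":-0.2,"z":0,"rx":0,"ry":0,"rz":0},
    {"gripper":1,"x":0,"y":-0.2,"z":0,"rx":0,"ry":0,"rz":0},
    {"gripper":1,"x":0,"y":0,"z":0,"rx":0,"ry":0,"rz":0},
  ],
)

```text
clock: 18.27
eef_pos: [0.5464, 0.2196, 0.1417]
ee_rot: [0.612, -0.612, 0.354, -0.354]
force: [-0.8, -0.2, -1.0]
grip_width: 0.0137
```

```bash
python3 -c "
from h import *
go(.546,.2195,.137)"
```

```text
t 18.27 pos [0.5464 0.2196 0.1417] need cm [-0.01  0.47 -0.04] z yaw 0.521 down [ 0.  0. -1.] F [-0.77 -0.18 -0.97] T [-0.01 -0.07  0.03] w 0.0137 q6 -0.2
```

The cap lifts freely at about its own weight. Raising it another 9 cm.

Call:
arm_command(
  series=[
    {"gripper":1,"x":0,"y":-0.8,"z":0,"rx":0,"ry":0,"rz":0},
    {"gripper":1,"x":0,"y":-1.5,"z":0,"rx":0,"ry":0,"rz":0},
    {"gripper":1,"x":0,"y":-2,"z":0,"rx":0,"ry":0,"rz":0},
    {"gripper":1,"x":0,"y":-2,"z":0,"rx":0,"ry":0,"rz":0},
    {"gripper":1,"x":0,"y":-1.5,"z":0,"rx":0,"ry":0,"rz":0},
    {"gripper":1,"x":0,"y":-1,"z":0,"rx":0,"ry":0,"rz":0},
    {"gripper":1,"x":0,"y":0,"z":0,"rx":0,"ry":0,"rz":0},
    {"gripper":1,"x":0,"y":0,"z":0,"rx":0,"ry":0,"rz":0},
  ],
)

```text
clock: 19.27
eef_pos: [0.5461, 0.2195, 0.2287]
ee_rot: [-0.611, 0.612, -0.355, 0.354]
force: [-0.0, -0.6, -1.1]
grip_width: 0.0137
```

```bash
python3 -c "
from h import *
S=ctrl.capture('side')[:,:,::-1]
cv2.imwrite('pics/s5.png',S)
k=blob(brown(np.ascontiguousarray(S[:,:,::-1])),(270,200,292,226)); print('knob',onz('side',*cen(k),.083))
go(.546,.2195,.137)"
```

```text
knob [0.55776574 0.02952979 0.083     ]
t 19.32 pos [0.5461 0.2195 0.2285] need cm [-0.    9.15  0.01] z yaw 0.52 down [-0.002 -0.001 -1.   ] F [-0.61 -0.1  -2.06] T [-0.   -0.12 -0.03] w 0.0136 q6 -0.2
```

View pics/s5.png

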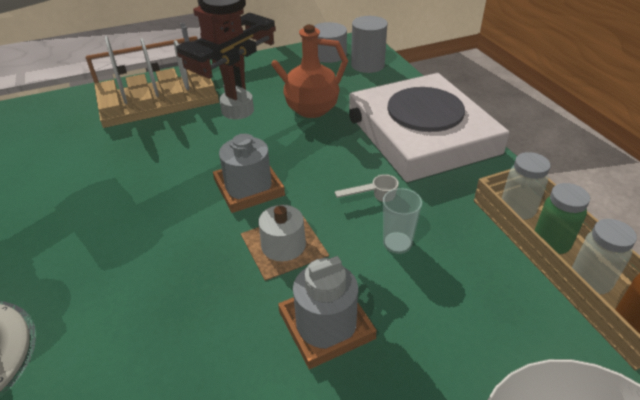

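The cap is in the gripper at (236,103), well above the bare neck at (243,145). The cover stands on the mat at (283,235), and the spare cap, tumbler and scoop look unmoved. Handing in.

```bash
python3 -c "
from h import *
print(ctrl.finish_job()); go(.546,.2195,.137)"
```

```text
the job is handed in; nothing more can be done
None
the job is handed in; nothing more can be done
```

I lifted the dust cover off by its knob and set it upright on the cork mat. I then unscrewed the winged cap and handed the job in at about 19 s, with the cap still in the gripper.

- **Thread direction:** I turned the cap clockwise (seen from above) by about 1.06 rad in all. The first 0.3 rad met no resistance, past where the tightening stop could be, so I took that as the loosening way. I never touched the tightening stop itself.
- **Cap:** it came off showing only its own weight at the wrist. The gripper reads 13.6 mm across the wing, and the cap is about 91 mm above where it was screwed on.
- **Cover:** the last picture shows it upright and let go. Its knob measures about 2 mm from the mat's centre.
- **Bystanders:** the spare cap, tumbler and scoop look unmoved in the last picture; I did not measure them.

No scene check failed or disagreed. My first move call was refused because its rows left out some fields, which had no effect on the scene. The state could not be read after hand-in, so these checks are from just before it.

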